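# Click the last telescoping leg into a printer riser

### The arm

A 6-joint arm with a two-finger parallel gripper is mounted at the origin on the work surface. World frame = base frame: x ahead of the robot, y to its left, z up, the work surface at z = 0. Lengths are in mm, angles in rad, forces in N, time in s.
With the tool pointing down it reaches from about 300 to 775 mm from the base axis. Payload 14.6 kg.
Tool frame: the origin (TCP) lies on the centre line of the jaws, within the pads' length; the fingertips stand manip.finger_overhang ahead of it and the grasp point (between the pads) lies 11 mm behind it (manip.finger_overhang is the distance from the TCP to the fingertips, in mm); y points along the fingers, x is the direction in which the jaws open and shut, and the axes are right-handed (so a half turn about y gives the same grasp; the last joint's range is limited). The gripper opens to 94 mm and grips with 3 to 60 N. Pads are 16 mm wide; open, the fingers measure 119 mm over their backs; the gripper's body (75 mm by 177 mm) begins 78 mm behind the grasp point.
Start: joints at [-1.222, 0.3, 1.521, -0, 1.321, -0.067], TCP at [222.149, -503.129, 213.446] pointing down, gripper open.
Joint ranges: [-3.03, 3.03], [-0.79, 2.21], [0.23, 2.52], [-1.04, 4.18], [0, 3.07], [-2.55, 2.55]. Speed limits (rad/s): [2.22, 2.22, 2.57, 3.14, 3.14, 3.14].

### API

Orientations are given as [roll, pitch, yaw] about the fixed x, y, z axes, in that order (R = Rz(yaw) Ry(pitch) Rx(roll)).
In Python, from cell import monitor, viewer, ticket, manip gives the robot as it stands.
- The arm moves only by the shell command python3 -m jog 'ROWS' [FORCE]. ROWS is JSON, a list of rows, each an object of numbers: "grip": the finger opening in cm, from 0 to 9.4; "dx", "dy", "dz": the shift along the tool's x, y, z in cm; "spin": the turn about the tool's y in degrees. In form: [{"grip": .., "dx": .., "dy": .., "dz": .., "spin": ..}, ...]. A call has 1 to 20 rows; each row is the pose to reach, as a shift and turn from the pose commanded when the call began, along the tool's axes at that moment; what a row does not reach only later rows make up. A row lasts 1/8 s, in which the tool goes at most 62.5 mm and 10.7 degrees, less where a joint would pass 70% of its speed; a pose out of reach is approached as far as the arm can. A call with a gripper value outside its range is refused whole. The fingers move at their own pace and stop on an object; FORCE is the grip in N (left out, the last holds). Time passes only in rows, so rows that repeat a pose let the fingers close. It gives the time, the measured TCP pose, the force and the opening at its end, in the units of the state.
- monitor.read_state(): the state, without advancing time (a new reading comes with each control period).
- viewer.camera(name): name is "side" or "top"; returns a dict with "color" (480x640x3 uint8, red, green, blue), "vertical_fov" (degrees; the focal length in pixels is half the picture's height over the tangent of half this angle, whatever the lens; pixels are square), "cx", "cy" (the principal point, pixels), "k1" (the pictures are not rectified: a ray, as slopes to the right and down, at radius r is drawn at 1 + k1 r^2 times it, then the intrinsics apply), "rvec" (rotation vector, rad) and "tvec" (3), from world to camera coordinates, as OpenCV has them. Camera axes: x right, y down, z forward; pixel columns grow to the right and rows downward; lengths in mm; the calibration is good to about 2 mm. A picture is of the moment at which its call begins. There is no depth.
- ticket.sign_off(): hands the job in, once; it reports no verdict.
The state is a dict: "clock": time; "joints": joint angles; "qd": joint speeds; "effort": joint torques, N m; "eef_pos": TCP position; "eef_rot": TCP orientation; "wrist_force": force on the tool from outside, world axes, zero at the start; "moment": the same for the moment, N m; "finger_gap": finger opening in mm.
Only numpy, scipy, OpenCV 4.12 (cv2) and the standard library are available. Lean on these libraries where they do the work, as an engineer would, in place of code of your own. Each camera call takes 0.05 s, during which the arm holds its last target. There are 200 camera calls.

### The job

The printer riser lies upside down on the desk with three legs fitted. Take the loose leg out of its stock block, put it capped end up into the empty corner socket with its sprung button on the same side as the hole, and slide it down gently, never forcing it, until the button pops out through the hole. Then let go, and leave the other things on the desk where they are.

Things in the scene. Friction and masses are not known exactly. Their poses are not given: they have to be found in the camera images.
- leg_cap (a point): Loose leg standing upright in a grey block: square aluminium tube 22 x 22 mm with a black rubber cap on top, 28 (x) x 26 (y) x 24 mm high. This point is the cap's centre; z up the leg, x towards the button's side. Cap top 12 mm above this point; tube's lower end 147 mm below. Mass 0.15 to 0.26 kg.
- leg: The same leg, origin at the centre of its lower end, axes as leg_cap. An 8 mm round steel button stands 8 mm out of the +x face, 22 mm above the lower end. The leg stands loosely, 2.5 mm free all round, 45 mm deep in the pocket of the block (90 x 110 mm base, 55 mm high), which is slotted to the top for the button: lift it straight out.
- mouth (a point): Empty socket, an upright square steel tube: this point is on its axis at the throat, where the straight 24 x 24 mm bore begins, 96 mm deep. z up, x towards the wall with the hole. Above it the walls flare out at 30 degrees for 13 mm and squeeze the button in. The 10 x 10 mm hole's centre is 38 to 66 mm below this point, different each time and not measured.
- button (a joint): Sprung button, m: 0 fully out, 0.0078 fully in; 0.005 to 0.007 inside the bore, about 0 once through the hole. Spring 2 N out, 4.5 N in; sliding down takes 3 to 12 N. In the hole the leg is locked both ways (about 1 mm play), its lower end 60 to 88 mm below the throat (cap centre 87 to 59 mm above it). Pushing on just loads the button; 28 N between leg and socket harms it.
- riser: White riser board 260 (x) x 400 (y) x 18 mm, upside down, fixed; origin at the centre of its underside, z up. Empty socket at (-100, -160) mm, throat 114 mm above the desk; fitted legs at (100, -160), (-100, 160), (100, 160) mm, their tops 198 mm above the desk.
- clip_bin: Red open bin of binder clips, 110 x 140 mm, 55 mm high, origin under its centre; leave alone.
- scanner: Black and grey hand-held barcode scanner lying on the desk, about 180 mm long, 34 mm high, origin underneath; leave alone.
- label_roll: Roll of white labels, 90 mm across, 50 mm high, origin under its centre; leave alone.
There are look-alikes about, which are no part of the job. Of the things that look like the leg, the middle-sized one is meant.

How it is judged (in metres and radians):
On the way:
1. the leg is started in the socket's bore, its button squeezed in by the wall (value of joint button above 0.005 m and z of leg_cap in the frame of mouth between 0.053 and 0.133 m and horizontal distance between leg_cap and mouth below 0.012 m), for 0.1 s.
At the end, for the whole second after the job is handed in: The leg stands upright (within 0.08 rad) and at rest in the empty socket, its cap's centre 53 to 92 mm above the throat and within 10 mm of its axis, with the button out through the hole (less than 2.5 mm pressed), and let go (value of joint button below 0.0025 m and z of leg_cap in the frame of mouth between 0.053 and 0.092 m and horizontal distance between leg_cap and mouth below 0.01 m and angle between leg_cap's own z axis and vertical below 0.08 rad and linear speed of leg below 0.02 m/s); the robot touches nothing.
It fails at once if the leg is forced: more than 28 N between leg and riser (contact force between leg and riser above 28 N).
It fails at once if the clip bin is moved more than 30 mm (distance of clip_bin from where it was at the start of the episode above 0.03 m).
It fails at once if the scanner is moved more than 30 mm (distance of scanner from where it was at the start of the episode above 0.03 m).
It fails at once if the label roll is moved more than 30 mm (distance of label_roll from where it was at the start of the episode above 0.03 m).
It also fails if it takes over 69 s, if anything falls off the work surface, if the arm or the gripper's body presses on something with over 40 N, if the wrist force passes 120 N, or if a joint passes its speed limit or range.

## Working session

There is one attempt and no reset: what is moved stays moved. The work goes in short steps, Python scripts to look and compute and a shell command to move; the robot and the scene stay as the last step left them, time stands still between calls to the robot, and variables do not carry over. Pictures are saved under pics/ and viewed, about 8 in all and at most 12, crops included, and the job is handed in when it is done.

```bash
ls; mkdir -p pics; cat > h.py <<'E'
import numpy as np, cv2
from cell import monitor, viewer, ticket, manip
def cal(c):
    f=240/np.tan(np.radians(c["vertical_fov"])/2)
    K=np.array([[f,0,c["cx"]],[0,f,c["cy"]],[0,0,1.]])
    return K,np.array([c["k1"],0,0,0.]),np.array(c["rvec"],float),np.array(c["tvec"],float)
def ray(c,uv):
    K,d,r,t=cal(c)
    n=cv2.undistortPoints(np.array(uv,float).reshape(-1,1,2),K,d).reshape(-1,2)
    R=cv2.Rodrigues(r)[0]
    return -R.T@t, np.c_[n,np.ones(len(n))]@R
def onz(c,uv,z):
    o,d=ray(c,uv); return o+d*((z-o[2])/d[:,2])[:,None]
def proj(c,p):
    K,d,r,t=cal(c); return cv2.projectPoints(np.array(p,float).reshape(-1,1,3),r,t,K,d)[0].reshape(-1,2)
E
python3 - <<'E'
from h import *
import pickle
for n in("side","top"):
    c=viewer.camera(n); cv2.imwrite(f"pics/{n}0.png",c["color"][:,:,::-1]); pickle.dump(c,open(n+"0.pkl","wb"))
    print(n,c["vertical_fov"],c["k1"],ray(c,[[320,240]]))
print(monitor.read_state(),manip.finger_overhang)
E
```

```text
pics
side 47.479252573285514 -0.056916725432577114 (array([461.51240057, 694.77615456, 738.28285387]), array([[ 0.07138999, -0.7603873 , -0.64554679]]))
top 51.39952855586726 0.003786318925433973 (array([414.82204032, -88.45369569, 976.57549022]), array([[ 0.18974404,  0.04855235, -0.98120022]]))
{'clock': 0.1, 'joints': array([-1.22153058e+00,  3.00448193e-01,  1.52151913e+00, -4.08470554e-06,
        1.32071901e+00, -6.66102128e-02]), 'qd': array([ 0.00124017, -0.00132755, -0.00246942,  0.00080684,  0.00116305,
        0.00096074]), 'effort': array([ 2.56420535e-03, -5.32637322e+01, -3.53282440e+01,  7.10325851e-02,
        2.34393182e-02, -5.45431783e-05]), 'eef_pos': array([ 222.10649882, -502.90378679,  212.92510254]), 'eef_rot': array([-1.57072748e+00,  1.09151220e-03, -1.15491932e+00]), 'wrist_force': array([-1.03693095,  0.44647635, -0.43419656]), 'moment': array([-0.04655817, -0.00084477, -0.02353836]), 'finger_gap': 94.05261256488022} 8.0
```

View pics/top0.png

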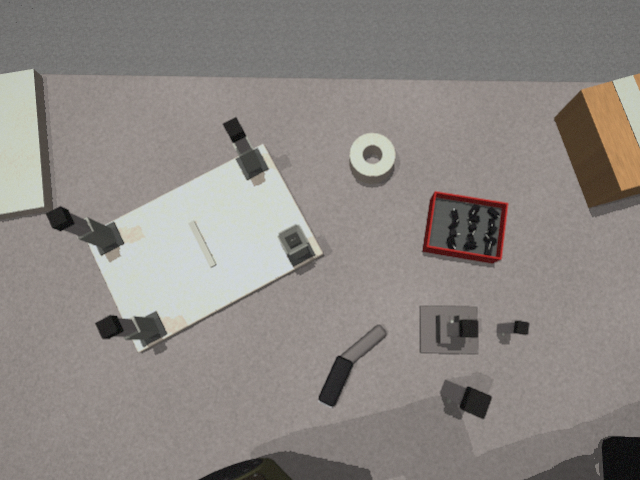

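View pics/side0.png

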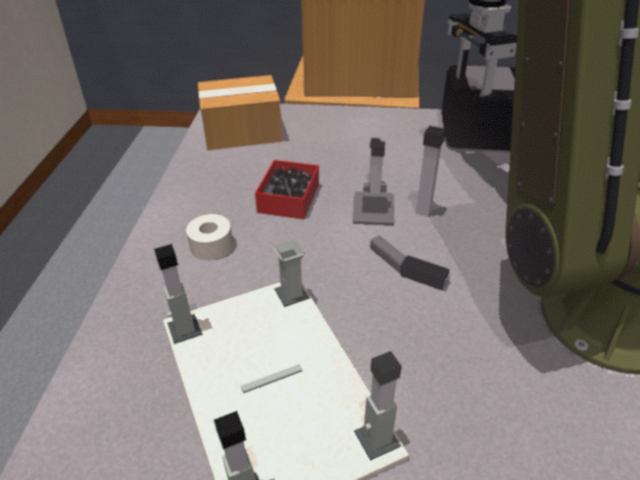

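The top view shows three look-alikes: small at (521,327), middle at (468,328) standing in the grey block, and large at (476,402). The middle one is meant, being middle-sized and in the slotted block. The empty socket is at top (293,240) and side (290,255). I'll enlarge these to confirm.

```bash
python3 - <<'E'
from h import *
t=cv2.imread("pics/top0.png");s=cv2.imread("pics/side0.png")
def cr(i,x,y,w,h,k=5): return cv2.resize(i[y:y+h,x:x+w],(400,300),interpolation=cv2.INTER_CUBIC)
o=np.vstack([np.hstack([cr(t,412,295,80,60),cr(t,260,215,80,60)]),np.hstack([cr(s,325,130,128,96),cr(s,250,230,80,60)])])
cv2.imwrite("pics/crop0.png",o)
E
```

```text
(no output)
```

View pics/crop0.png

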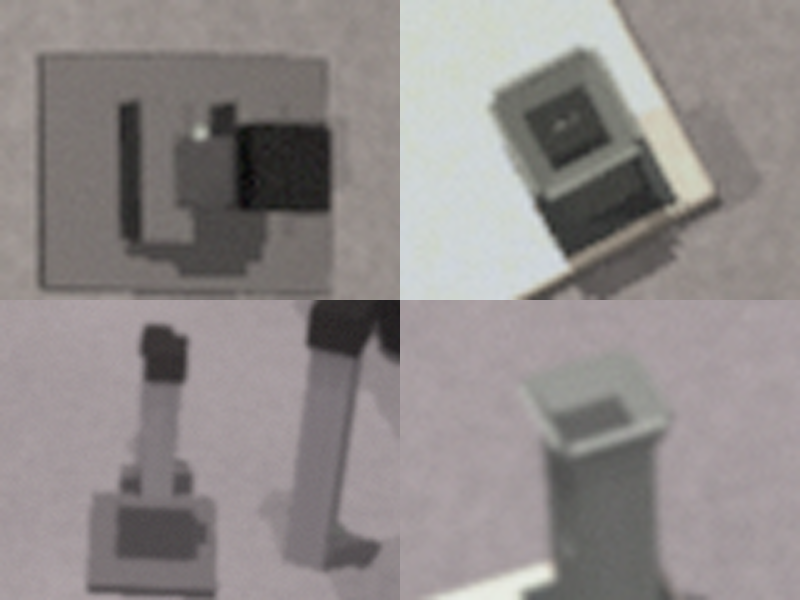

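```bash
python3 - <<'E'
from h import *
import pickle
S=np.mean([viewer.camera("side")["color"].astype(float) for _ in range(8)],0)[:,:,::-1]
T=np.mean([viewer.camera("top")["color"].astype(float) for _ in range(8)],0)[:,:,::-1]
np.save("S.npy",S);np.save("T.npy",T)
def cr(i,x,y,w,h,lo,hi):
    a=cv2.resize(i[y:y+h,x:x+w],(400,300),interpolation=cv2.INTER_CUBIC); return np.clip((a-lo)/(hi-lo)*255,0,255).astype(np.uint8)
o=np.vstack([np.hstack([cr(S,346,172,60,45,60,180),cr(S,258,234,72,54,60,190)]),np.hstack([cr(S,340,380,100,75,40,180),cr(T,420,300,64,48,30,150)])])
cv2.imwrite("pics/crop1.png",o)
c=pickle.load(open("top0.pkl","rb"))
for z,uv in((0,[[320,240],[400,240],[320,160]]),(18,[[262,146],[322,255],[139,351],[92,243]])): print(onz(c,uv,z).round(1))
E
```

```text
[[ 603.7  -40.1    0. ]
 [ 607.3 -199.4    0. ]
 [ 770.9  -35.     0. ]]
[[791.8  82.7  18. ]
 [570.5 -45.8  18. ]
 [378.3 295.4  18. ]
 [584.  408.   18. ]]
```

View pics/crop1.png

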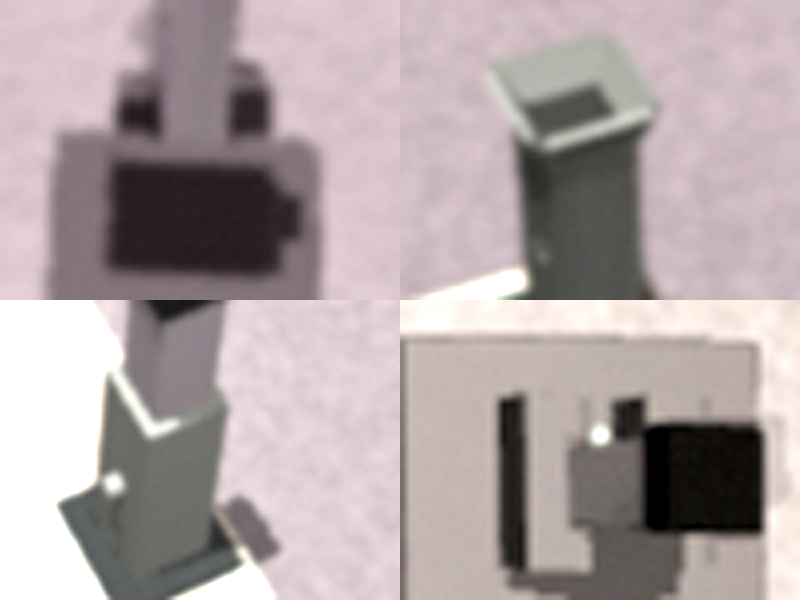

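The button (bright dot, top (452,321)) lies on the image-up side of the middle leg, in the slot, so leg x is close to world +x. The empty socket's hole, at about side (284,278), is on the wall facing riser +x, the same wall as the fitted legs' buttons. Next I'll measure.

```bash
python3 - <<'E'
from h import *
import pickle
T=np.load("T.npy");S=np.load("S.npy")
c=pickle.load(open("top0.pkl","rb"));s=pickle.load(open("side0.pkl","rb"))
def comp(m,uv):
    n,l,st,ce=cv2.connectedComponentsWithStats(m.astype(np.uint8)); k=l[uv[1],uv[0]]; 
    return (l==k) if k else None, st[k],ce[k]
def tri(a,b):
    o1,d1=ray(c,[a]);o2,d2=ray(s,[b]);d1=d1[0];d2=d2[0]
    k=np.linalg.lstsq(np.c_[d1,-d2],o2-o1,rcond=None)[0]
    p,q=o1+k[0]*d1,o2+k[1]*d2; return ((p+q)/2).round(1),np.linalg.norm(p-q).round(1)
g=T.mean(2);gs=S.mean(2)
# board
m=(T.min(2)>165); m,_,_=comp(cv2.morphologyEx(m.astype(np.uint8),cv2.MORPH_CLOSE,np.ones((9,9))),(200,200))
ct=max(cv2.findContours(m.astype(np.uint8),0,1)[0],key=cv2.contourArea)
w=onz(c,ct.reshape(-1,2),18)[:,:2]; print("board",cv2.minAreaRect(w.astype(np.float32)))
# caps
for uv in((468,328),(521,327),(476,402)):
    m,st,ce=comp(g<45,uv); print("top cap",st,ce,T[uv[1],uv[0]])
    ct=max(cv2.findContours(m.astype(np.uint8),0,1)[0],key=cv2.contourArea)
    print(cv2.minAreaRect(onz(c,ct.reshape(-1,2),169)[:,:2].astype(np.float32)))
m,st,ce=comp(gs<70,(377,146)); print("side cap",st,ce); 
# base block
m=(g>75)&(g<118); m,st,ce=comp(m,(430,345)); print("block",st)
ct=max(cv2.findContours(m.astype(np.uint8),0,1)[0],key=cv2.contourArea)
for z in(0,55): print(z,cv2.minAreaRect(onz(c,cv2.convexHull(ct).reshape(-1,2),z)[:,:2].astype(np.float32)))
# throat
m=(g<75); m,st,ce=comp(m,(293,240)); print("throat",st,ce,onz(c,[ce],114))
np.set_printoptions(linewidth=250)
print(g[228:252,280:308].astype(int))
print(gs[136:158,366:390].astype(int))
E
```

```text
board ((587.2854614257812, 190.25625610351562), (257.4654235839844, 397.69342041015625), 29.861310958862305)
top cap [459 320  19  17 301] [467.51162791 328.13621262] [35.5   35.875 38.   ]
((433.6531982421875, -288.51727294921875), (25.173864364624023, 29.24488067626953), 1.4576225280761719)
top cap [514 321  14  13 156] [520.48076923 327.26923077] [35.25  36.    37.125]
((437.2009582519531, -371.72430419921875), (20.500930786132812, 18.680355072021484), 87.6351089477539)
top cap [460 387  31  31 615] [474.87154472 401.97235772] [35.25  36.    36.625]
((320.4945983886719, -296.7756652832031), (40.2259521484375, 35.42183303833008), 68.55027770996094)
side cap [371 139  13  17 191] [377.03141361 147.42408377]
block [ 419  306   60   49 1925]
0 ((433.72845458984375, -293.2041015625), (113.49064636230469, 92.36788177490234), 89.77330780029297)
55 ((432.6636657714844, -281.6726989746094), (107.09890747070312, 87.16576385498047), 89.77330780029297)
throat [     0      0    640    480 287243] [313.95689364 235.26086275] [[589.90670688 -34.83456567 114.        ]]
[[209 210 209 209 209 202 1
[... 4212 characters left out ...]
0 160]
 [160 160 160 153 131  95  62  51  49  50  50  50  50  49  51  50  49  58  93 134 156 161 160 160]
 [160 161 161 154 130  92  61  50  51  51  50  49  50  50  50  50  50  61  97 135 156 160 160 160]
 [160 161 160 153 128  91  60  50  50  50  49  50  50  50  51  49  51  63 100 137 155 160 160 160]
 [161 161 161 154 127  89  60  52  51  51  51  50  52  50  50  50  50  66 103 139 156 159 159 160]
 [160 161 160 152 127  96  73  65  62  62  61  62  62  59  57  58  60  78 114 144 157 161 160 159]
 [158 160 158 149 129 110  98  90  85  84  85  86  84  80  78  78  85 102 132 152 160 160 159 159]
 [156 158 156 146 132 120 113 108 105 104 105 104 103 100  99 101 110 129 147 157 160 159 159 159]]
```

```bash
python3 - <<'E'
from h import *
import pickle
T=np.load("T.npy");S=np.load("S.npy");g=T.mean(2);gs=S.mean(2)
c=pickle.load(open("top0.pkl","rb"));s=pickle.load(open("side0.pkl","rb"))
m=np.zeros(g.shape,np.uint8); m[228:250,280:303]=(g[228:250,280:303]<86)
n,l,st,ce=cv2.connectedComponentsWithStats(m);k=l[240,290]; print(st[k],ce[k])
ct=cv2.findContours((l==k).astype(np.uint8),0,1)[0][0].reshape(-1,2)
r=cv2.minAreaRect(onz(c,ct,114)[:,:2].astype(np.float32));print("throat",r)
P=np.array([*r[0],114]); print("in side",proj(s,P))
a=np.radians(29.8);R=np.array([[np.cos(a),-np.sin(a)],[np.sin(a),np.cos(a)]])
q=np.array([[1,1],[-1,1],[-1,-1],[1,-1]])
for h,z in((19.5,127),(12,114)): print(z,proj(s,np.c_[P[:2]+h*q@R.T,[z]*4]).round(1).tolist(),proj(c,np.c_[P[:2]+h*q@R.T,[z]*4]).round(1).tolist())
for z,p in((169,(434,-289)),(145,(434,-289))):
  b=np.c_[np.array(p)+q*[14,13],[z]*4]; print(z,"top",proj(c,b).round(1).tolist(),"side",proj(s,b).round(1).tolist())
print("button",onz(c,[[452,320.7]],32))
np.set_printoptions(linewidth=250)
print(gs[238:272,272:306].astype(int))
print(g[316:342,444:484].astype(int))
E
```

```text
[285 232  17  17 170] [292.96470588 240.13529412]
throat ((580.051025390625, 2.0056076049804688), (23.38671112060547, 22.887828826904297), 28.504369735717773)
in side [[289.1359115  254.39256901]]
127 [[282.4, 258.9], [303.9, 252.4], [295.0, 238.9], [274.0, 245.1]] [[277.1, 234.4], [287.4, 253.9], [307.3, 243.3], [296.9, 224.0]]
114 [[285.3, 260.6], [298.3, 256.6], [292.9, 248.3], [280.1, 252.2]] [[283.8, 237.6], [290.0, 249.4], [302.1, 243.0], [295.8, 231.2]]
169 top [[459.9, 318.7], [460.2, 336.5], [476.6, 336.9], [476.2, 319.1]] side [[370.7, 146.7], [384.6, 147.3], [384.5, 140.9], [370.9, 140.3]]
145 top [[456.5, 319.2], [456.8, 336.5], [472.7, 336.9], [472.4, 319.6]] side [[370.1, 156.9], [383.8, 157.5], [383.7, 151.0], [370.3, 150.4]]
button [[ 449.53312822 -293.13694685   32.        ]]
[[162 161 160 ... 161 160 160]
 [162 160 160 ... 160 161 159]
 [161 160 160 ... 161 159 158]
 ...
 [157 157 158 ... 156 157 158]
 [158 157 158 ... 155 156 157]
 [161 159 159 ... 155 156 158]]
[[116 116 116 ... 142 144 142]
 [116 115 115 ... 144 144 143]
 [116 115 115 ... 138 143 142]
 ...
 [114 115 115 ... 140 143 145]
 [115 114 114 ... 142 144 146]
 [116 115 115 ... 145 143 143]]
```

```bash
python3 -m jog '[{"grip":5.5,"dy":-4},{"grip":5.5,"dy":-8},{"grip":5.5,"dy":-8,"dx":-3,"dz":7,"spin":-15},{"grip":5.5,"dy":-8,"dx":-6,"dz":14,"spin":-30},{"grip":5.5,"dy":-8,"dx":-8.4,"dz":21,"spin":-45},{"grip":5.5,"dy":-8,"dx":-10.8,"dz":27.8,"spin":-66.2},{"grip":5.5,"dy":-8,"dx":-10.8,"dz":27.8,"spin":-66.2},{"grip":5.5,"dy":-8,"dx":-10.8,"dz":27.8,"spin":-66.2},{"grip":5.5,"dy":-8,"dx":-10.8,"dz":27.8,"spin":-66.2},{"grip":5.5,"dy":-8,"dx":-10.8,"dz":27.8,"spin":-66.2},{"grip":5.5,"dy":-8,"dx":-10.8,"dz":27.8,"spin":-66.2}]' 25
```

```text
validation failed for argument at $[0]...
```

```bash
python3 -m jog '[{"grip":5.5,"dx":0,"dy":-4,"dz":0,"spin":0},{"grip":5.5,"dy":-8,"dx":0,"dz":0,"spin":0},{"grip":5.5,"dy":-8,"dx":-3,"dz":7,"spin":-15},{"grip":5.5,"dy":-8,"dx":-6,"dz":14,"spin":-30},{"grip":5.5,"dy":-8,"dx":-8.4,"dz":21,"spin":-45},{"grip":5.5,"dy":-8,"dx":-10.8,"dz":27.8,"spin":-66.2},{"grip":5.5,"dy":-8,"dx":-10.8,"dz":27.8,"spin":-66.2},{"grip":5.5,"dy":-8,"dx":-10.8,"dz":27.8,"spin":-66.2},{"grip":5.5,"dy":-8,"dx":-10.8,"dz":27.8,"spin":-66.2},{"grip":5.5,"dy":-8,"dx":-10.8,"dz":27.8,"spin":-66.2},{"grip":5.5,"dy":-8,"dx":-10.8,"dz":27.8,"spin":-66.2}]' 25
```

```text
clock: 2.28
eef_pos: [432.5, -292.5, 293.5]
eef_rot: [-1.571, -0.0, -0.003]
wrist_force: [-0.1, 0.2, 0.0]
finger_gap: 54.7
```

```bash
python3 -m jog '[{"grip":5.5,"dx":0,"dy":4,"dz":0,"spin":0},{"grip":5.5,"dx":0,"dy":8,"dz":0,"spin":0},{"grip":5.5,"dx":0,"dy":10.6,"dz":0,"spin":0},{"grip":5.5,"dx":0,"dy":10.6,"dz":0,"spin":0}]'
python3 - <<'E'
from h import *
t=viewer.camera("top");s=viewer.camera("side")
p=monitor.read_state()["eef_pos"];p=p-[0,0,8]
a,b=proj(t,p)[0],proj(s,p)[0];print(a,b)
def cr(i,x,y): 
    return cv2.resize(i[y:y+90,x:x+80,::-1],(400,450),interpolation=cv2.INTER_CUBIC)
cv2.imwrite("pics/g0.png",np.hstack([cr(t["color"],425,285),cr(s["color"],340,100)]))
E
```

```text
clock: 2.78
eef_pos: [432.1, -291.9, 186.2]
eef_rot: [-1.569, 0.002, -0.002]
wrist_force: [-1.1, 0.4, -0.1]
finger_gap: 55.0
[472.29506481 328.31619275] [378.5171666  137.97829405]
```

View pics/g0.png

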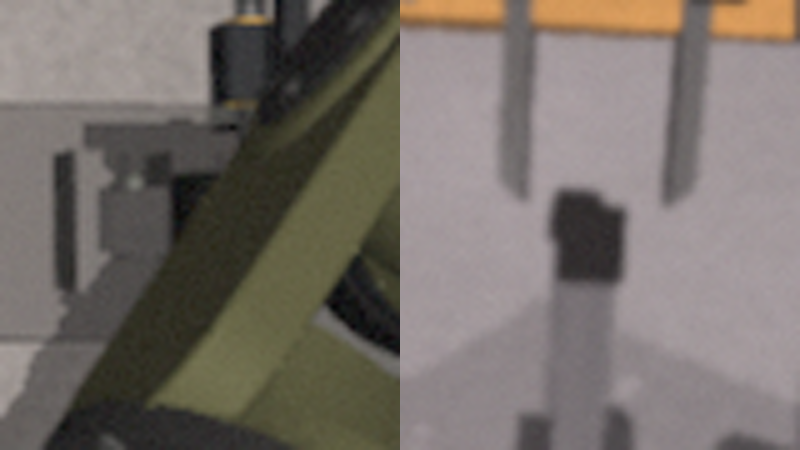

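The open fingers straddle the cap (side view, cap centred at about (378,147)), with clearance on both sides. I'll descend and grip.

```bash
python3 -m jog '[{"grip":5.5,"dx":0,"dy":2,"dz":0,"spin":0},{"grip":5.5,"dx":0,"dy":3.8,"dz":0,"spin":0},{"grip":5.5,"dx":0,"dy":3.8,"dz":0,"spin":0},{"grip":2,"dx":0,"dy":3.8,"dz":0,"spin":0},{"grip":2,"dx":0,"dy":3.8,"dz":0,"spin":0},{"grip":2,"dx":0,"dy":3.8,"dz":0,"spin":0},{"grip":2,"dx":0,"dy":3.8,"dz":0,"spin":0},{"grip":2,"dx":0,"dy":3.8,"dz":0,"spin":0},{"grip":2,"dx":0,"dy":3.8,"dz":0,"spin":0},{"grip":2,"dx":0,"dy":3.8,"dz":0,"spin":0}]' 30
```

```text
clock: 4.12
eef_pos: [433.1, -292.2, 150.0]
eef_rot: [-1.571, -0.001, 0.0]
wrist_force: [-0.1, -0.0, 5.3]
finger_gap: 27.6
```

```bash
python3 -m jog '[{"grip":2,"dx":0,"dy":-1,"dz":0,"spin":0},{"grip":2,"dx":0,"dy":-2.5,"dz":0,"spin":0},{"grip":2,"dx":0,"dy":-5,"dz":0,"spin":0},{"grip":2,"dx":0,"dy":-8,"dz":0,"spin":0},{"grip":2,"dx":0,"dy":-11,"dz":0,"spin":0},{"grip":2,"dx":0,"dy":-15,"dz":0,"spin":0},{"grip":2,"dx":0,"dy":-15,"dz":0,"spin":0},{"grip":2,"dx":0,"dy":-15,"dz":0,"spin":0}]' 40
python3 - <<'E'
from h import *
t=viewer.camera("top");s=viewer.camera("side")
cv2.imwrite("pics/s1.png",s["color"][:,:,::-1]);
p=monitor.read_state()["eef_pos"]+[0,0,11]; print(p,proj(s,[p,p-[0,0,147]]))
i=cv2.resize(s["color"][40:240,300:460,::-1],(480,600),interpolation=cv2.INTER_CUBIC);cv2.imwrite("pics/g1.png",i)
E
```

```text
clock: 5.12
eef_pos: [432.6, -291.8, 298.8]
eef_rot: [-1.57, 0.001, 0.0]
wrist_force: [-0.2, -0.2, -3.5]
finger_gap: 27.6
[ 432.51714231 -291.79374529  309.30412045] [[382.96531847  78.14886772]
 [378.22009759 145.97447159]]
```

View pics/g1.png

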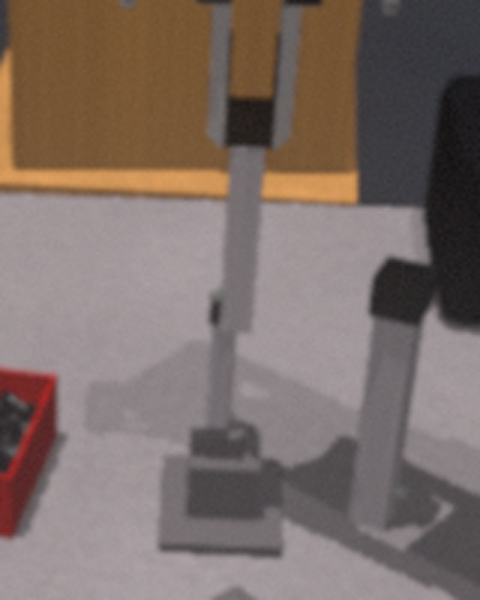

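The leg is lifted and hangs upright, with its lower end at about side (378,150) and its button on the +x side (image left). The thin piece behind it is the small look-alike. Now I'll carry it over the socket.

```bash
python3 -m jog '[{"grip":2,"dx":2,"dy":0,"dz":4,"spin":-4},{"grip":2,"dx":4,"dy":0,"dz":8,"spin":-8},{"grip":2,"dx":6,"dy":0,"dz":12,"spin":-12},{"grip":2,"dx":8,"dy":0,"dz":16,"spin":-16},{"grip":2,"dx":10,"dy":0,"dz":20,"spin":-20},{"grip":2,"dx":12,"dy":0,"dz":24,"spin":-24},{"grip":2,"dx":13.5,"dy":0,"dz":27,"spin":-27},{"grip":2,"dx":14.7,"dy":0.6,"dz":29.4,"spin":-29.8},{"grip":2,"dx":14.7,"dy":1,"dz":29.4,"spin":-29.8},{"grip":2,"dx":14.7,"dy":1,"dz":29.4,"spin":-29.8},{"grip":2,"dx":14.7,"dy":1,"dz":29.4,"spin":-29.8},{"grip":2,"dx":14.7,"dy":1,"dz":29.4,"spin":-29.8}]' 40
python3 - <<'E'
from h import *
t=viewer.camera("top");s=viewer.camera("side")
p=monitor.read_state()["eef_pos"]; print(p,proj(s,[p-[0,0,140]]),proj(t,[p-[0,0,140]]))
cr=lambda i,x,y:cv2.resize(i[y:y+120,x:x+80,::-1],(400,600),interpolation=cv2.INTER_CUBIC)
cv2.imwrite("pics/g2.png",np.hstack([cr(t["color"],255,180),cr(s["color"],250,170)]))
E
```

```text
clock: 6.72
eef_pos: [579.6, 1.4, 289.8]
eef_rot: [-1.571, -0.0, 0.519]
wrist_force: [-0.1, -0.4, -2.3]
finger_gap: 27.3
[579.66074042   1.62762446 289.69430899] [[288.50093833 238.37521451]] [[291.0868465  236.49457079]]
```

View pics/g2.png

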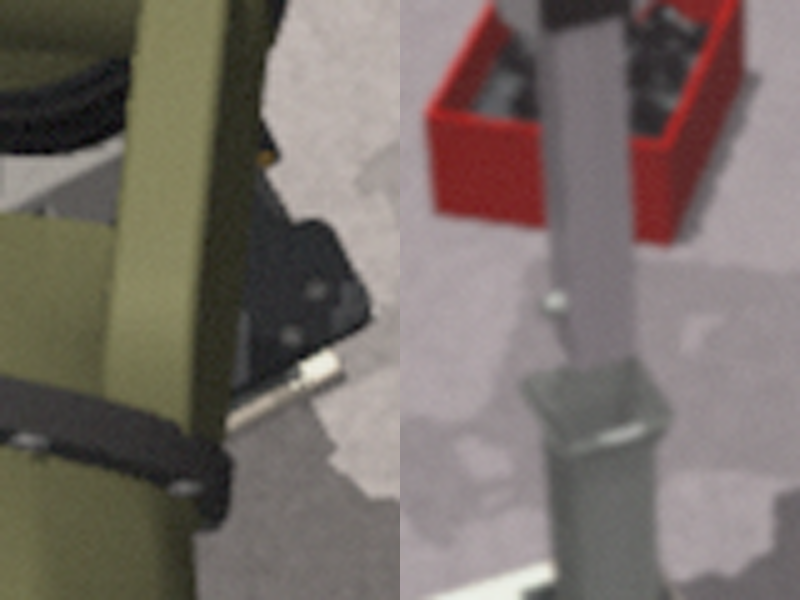

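```bash
python3 - <<'E'
from h import *
import pickle
s=pickle.load(open("side0.pkl","rb"))
a=.519;R=np.array([[np.cos(a),-np.sin(a)],[np.sin(a),np.cos(a)]]);q=np.array([[1,1],[-1,1],[-1,-1],[1,-1]])
f=lambda p,h,z:((proj(s,np.c_[np.array(p)+h*q@R.T,[z]*4])-[250,170])*5+[400,0]).round(0).tolist()
print("leg end",f((579.7,1.6),11,149.7)); print("cap bottom",f((579.7,1.6),11,284.7))
for h in(19.5,22):print("rim",f((580,2),h,127))
b=np.array([579.7,1.6])+R@[19,0];print("button",(proj(s,[*b,171.7])-[250,170])*5+[400,0])
b=proj(s,[[579.7,1.6,130],[569.7,1.6,130],[579.7,11.6,130],[579.7,1.6,140]]);print(5*(b[1:]-b[0]))
E
```

```text
leg end [[574.0, 370.0], [635.0, 352.0], [610.0, 314.0], [550.0, 332.0]]
cap bottom [[553.0, 28.0], [621.0, 11.0], [593.0, -24.0], [527.0, -8.0]]
rim [[562.0, 445.0], [669.0, 412.0], [625.0, 345.0], [520.0, 375.0]]
rim [[558.0, 451.0], [679.0, 414.0], [629.0, 338.0], [511.0, 373.0]]
button [[535.91029483 306.24178217]]
[[ 29.16000525   1.59537512]
 [ -3.90842269  19.3580473 ]
 [ -1.25072746 -22.34546814]]
```

```bash
python3 - <<'E'
from h import *
S=np.mean([viewer.camera("side")["color"].astype(float) for _ in range(6)],0)[:,:,::-1]
a=cv2.resize(S[215:275,262:322],(600,600),interpolation=cv2.INTER_CUBIC)
cv2.imwrite("pics/g3.png",np.clip((a-50)/120*255,0,255))
E
```

```text
[ WARN:0@10.514] global loadsave.cpp:1063 imwrite_ Unsupported depth image for selected encoder is fallbacked to CV_8U.
```

View pics/g3.png

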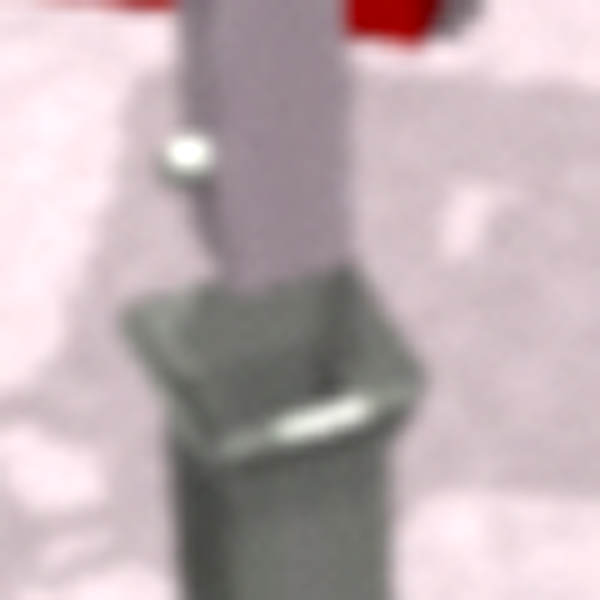

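The side view shows the leg over the flare, button (187,153 in the crop) on the hole's side. The rim sits about 1 px off prediction, so I'll nudge slightly and start down.

```bash
python3 -m jog '[{"grip":2,"dx":0.05,"dy":0.5,"dz":0.15,"spin":0},{"grip":2,"dx":0.05,"dy":1,"dz":0.15,"spin":0},{"grip":2,"dx":0.05,"dy":1.5,"dz":0.15,"spin":0},{"grip":2,"dx":0.05,"dy":1.8,"dz":0.15,"spin":0},{"grip":2,"dx":0.05,"dy":2.1,"dz":0.15,"spin":0},{"grip":2,"dx":0.05,"dy":2.4,"dz":0.15,"spin":0},{"grip":2,"dx":0.05,"dy":2.7,"dz":0.15,"spin":0},{"grip":2,"dx":0.05,"dy":2.9,"dz":0.15,"spin":0},{"grip":2,"dx":0.05,"dy":2.9,"dz":0.15,"spin":0}]' 40; python3 -c "
from h import *
s=monitor.read_state();print(s['moment'])"
```

```text
clock: 8.25
eef_pos: [579.4, 3.5, 260.3]
eef_rot: [-1.571, 0.0, 0.521]
wrist_force: [-0.6, -0.4, -1.0]
finger_gap: 27.7
[ 0.0005667  -0.08345179  0.01012955]
```

```bash
python3 -m jog '[{"grip":2,"dx":0,"dy":0.2,"dz":0,"spin":0},{"grip":2,"dx":0,"dy":0.4,"dz":0,"spin":0},{"grip":2,"dx":0,"dy":0.6,"dz":0,"spin":0},{"grip":2,"dx":0,"dy":0.8,"dz":0,"spin":0},{"grip":2,"dx":0,"dy":0.8,"dz":0,"spin":0}]' 40; python3 -c "
from h import *
s=monitor.read_state();print(s['moment'],s['eef_pos'],s['wrist_force'])"
```

```text
clock: 8.88
eef_pos: [579.5, 3.4, 252.3]
eef_rot: [-1.571, 0.0, 0.52]
wrist_force: [1.6, -2.4, -3.7]
finger_gap: 27.8
[-0.66650522 -0.64434554  0.03472245] [579.4910763    3.39199592 252.28167997] [ 1.59454491 -2.36178405 -3.73701146]
```

```bash
python3 -m jog '[{"grip":2,"dx":0,"dy":0.2,"dz":0,"spin":0},{"grip":2,"dx":0,"dy":0.4,"dz":0,"spin":0},{"grip":2,"dx":0,"dy":0.5,"dz":0,"spin":0},{"grip":2,"dx":0,"dy":0.5,"dz":0,"spin":0}]' 40; python3 -c "
from h import *
s=monitor.read_state();print(s['moment'],s['eef_pos'],s['wrist_force'])"
```

```text
clock: 9.38
eef_pos: [579.4, 3.5, 247.3]
eef_rot: [-1.571, 0.0, 0.52]
wrist_force: [1.2, -2.1, -2.2]
finger_gap: 28.0
[-0.82298604 -0.65421462 -0.0465761 ] [579.38343212   3.49858534 247.30138868] [ 1.22866954 -2.05564157 -2.16783687]
```

```bash
python3 -m jog '[{"grip":2,"dx":-0.02,"dy":0,"dz":-0.12,"spin":0},{"grip":2,"dx":-0.02,"dy":0.1,"dz":-0.12,"spin":0},{"grip":2,"dx":-0.02,"dy":0.2,"dz":-0.12,"spin":0},{"grip":2,"dx":-0.02,"dy":0.2,"dz":-0.12,"spin":0}]' 40; python3 -c "
from h import *
s=monitor.read_state();print(s['moment'],s['eef_pos'],s['wrist_force'])"
```

```text
clock: 9.88
eef_pos: [579.7, 2.5, 245.3]
eef_rot: [-1.57, 0.0, 0.521]
wrist_force: [0.2, -0.5, -2.7]
finger_gap: 27.9
[-0.11000331 -0.13433441 -0.02176164] [579.71742038   2.53762713 245.27329448] [ 0.24723099 -0.47634669 -2.65674462]
```

```bash
python3 -m jog '[{"grip":2,"dx":0,"dy":0.15,"dz":0,"spin":0},{"grip":2,"dx":0,"dy":0.3,"dz":0,"spin":0},{"grip":2,"dx":0,"dy":0.45,"dz":0,"spin":0},{"grip":2,"dx":0,"dy":0.6,"dz":0,"spin":0},{"grip":2,"dx":0,"dy":0.6,"dz":0,"spin":0}]' 40; python3 -c "
from h import *
s=monitor.read_state();print(s['moment'],s['eef_pos'],s['wrist_force'])"
```

```text
clock: 10.5
eef_pos: [579.8, 2.4, 239.2]
eef_rot: [-1.571, 0.0, 0.52]
wrist_force: [-1.3, -0.8, -0.8]
finger_gap: 27.7
[-0.4048006   0.33271055  0.00324441] [579.75242008   2.3690594  239.21888014] [-1.27155855 -0.838716   -0.78561168]
```

```bash
python3 -m jog '[{"grip":2,"dx":0,"dy":0.15,"dz":0,"spin":0},{"grip":2,"dx":0,"dy":0.3,"dz":0,"spin":0},{"grip":2,"dx":0,"dy":0.45,"dz":0,"spin":0},{"grip":2,"dx":0,"dy":0.6,"dz":0,"spin":0},{"grip":2,"dx":0,"dy":0.6,"dz":0,"spin":0}]' 40; python3 -c "
from h import *
s=monitor.read_state();print(s['moment'],s['eef_pos'],s['wrist_force'])"
```

```text
clock: 11.12
eef_pos: [579.7, 2.5, 232.9]
eef_rot: [-1.57, 0.001, 0.521]
wrist_force: [-1.4, -0.9, -4.2]
finger_gap: 27.8
[-0.45323922  0.31505418  0.05134527] [579.71026387   2.46934779 232.905472  ] [-1.37406468 -0.85772616 -4.22152312]
```

```bash
python3 -m jog '[{"grip":2,"dx":0,"dy":0.15,"dz":0,"spin":0},{"grip":2,"dx":0,"dy":0.3,"dz":0,"spin":0},{"grip":2,"dx":0,"dy":0.45,"dz":0,"spin":0},{"grip":2,"dx":0,"dy":0.6,"dz":0,"spin":0},{"grip":2,"dx":0,"dy":0.8,"dz":0,"spin":0},{"grip":2,"dx":0,"dy":0.8,"dz":0,"spin":0}]' 25; python3 -c "
from h import *
s=monitor.read_state();print(s['moment'],s['eef_pos'],s['wrist_force'])"
```

```text
clock: 11.88
eef_pos: [579.7, 2.5, 225.0]
eef_rot: [-1.57, 0.0, 0.521]
wrist_force: [-1.4, -1.4, -4.2]
finger_gap: 28.1
[-0.46974916  0.36794618 -0.01183652] [579.74994327   2.4588953  225.00808935] [-1.40145808 -1.35145594 -4.19173443]
```

```bash
python3 -m jog '[{"grip":2,"dx":0,"dy":0.2,"dz":0,"spin":0},{"grip":2,"dx":0,"dy":0.4,"dz":0,"spin":0},{"grip":2,"dx":0,"dy":0.6,"dz":0,"spin":0},{"grip":2,"dx":0,"dy":0.8,"dz":0,"spin":0},{"grip":2,"dx":0,"dy":1,"dz":0,"spin":0},{"grip":2,"dx":0,"dy":1,"dz":0,"spin":0}]' 25; python3 -c "
from h import *
s=monitor.read_state();print(s['moment'],s['eef_pos'],s['wrist_force'])"
```

```text
clock: 12.62
eef_pos: [579.8, 2.5, 215.0]
eef_rot: [-1.57, 0.0, 0.521]
wrist_force: [-2.4, -1.3, -4.4]
finger_gap: 27.7
[-0.43829331  0.44636092 -0.02028086] [579.75692799   2.45257429 215.01174817] [-2.43269318 -1.27587682 -4.43096431]
```

```bash
python3 -m jog '[{"grip":2,"dx":0,"dy":0.2,"dz":0,"spin":0},{"grip":2,"dx":0,"dy":0.4,"dz":0,"spin":0},{"grip":2,"dx":0,"dy":0.6,"dz":0,"spin":0},{"grip":2,"dx":0,"dy":0.8,"dz":0,"spin":0},{"grip":2,"dx":0,"dy":1,"dz":0,"spin":0},{"grip":2,"dx":0,"dy":1.2,"dz":0,"spin":0}]' 18; python3 -c "
from h import *
s=monitor.read_state();print(s['moment'],s['eef_pos'],s['wrist_force'])"
```

```text
clock: 13.38
eef_pos: [579.9, 2.4, 203.3]
eef_rot: [-1.571, -0.0, 0.52]
wrist_force: [-2.9, -1.3, 0.6]
finger_gap: 27.6
[-0.56073909  0.71086545  0.03223072] [579.85408826   2.40980618 203.33099961] [-2.87378254 -1.32919008  0.5600215 ]
```

```bash
python3 -m jog '[{"grip":2,"dx":0,"dy":0.1,"dz":0,"spin":0},{"grip":2,"dx":0,"dy":0.2,"dz":0,"spin":0},{"grip":2,"dx":0,"dy":0.3,"dz":0,"spin":0},{"grip":2,"dx":0,"dy":0.4,"dz":0,"spin":0}]' 15; python3 -c "
from h import *
s=monitor.read_state();print(s['moment'],s['eef_pos'],s['wrist_force'])"
```

```text
clock: 13.88
eef_pos: [579.8, 2.4, 199.4]
eef_rot: [-1.571, 0.0, 0.521]
wrist_force: [-1.9, -1.9, -0.7]
finger_gap: 28.0
[-0.52423743  0.58827642  0.07370177] [579.83544334   2.42653352 199.3512671 ] [-1.87903547 -1.9352706  -0.74438583]
```

```bash
python3 -m jog '[{"grip":2,"dx":0,"dy":0.1,"dz":0,"spin":0},{"grip":2,"dx":0,"dy":0.2,"dz":0,"spin":0},{"grip":2,"dx":0,"dy":0.3,"dz":0,"spin":0},{"grip":2,"dx":0,"dy":0.4,"dz":0,"spin":0}]' 11; python3 -c "
from h import *
s=monitor.read_state();print(s['moment'],s['eef_pos'],s['wrist_force'])"
```

```text
clock: 14.38
eef_pos: [579.9, 2.4, 195.4]
eef_rot: [-1.571, -0.0, 0.521]
wrist_force: [-1.6, -2.0, -1.5]
finger_gap: 28.3
[-0.48568616  0.41824929  0.04453248] [579.8680545    2.44300401 195.41209859] [-1.61187527 -2.03252148 -1.48579931]
```

```bash
python3 -m jog '[{"grip":2,"dx":0,"dy":0.1,"dz":0,"spin":0},{"grip":2,"dx":0,"dy":0.2,"dz":0,"spin":0},{"grip":2,"dx":0,"dy":0.3,"dz":0,"spin":0}]' 11; python3 -c "
from h import *
s=monitor.read_state();print(s['moment'],s['eef_pos'],s['wrist_force'])"
```

```text
clock: 14.75
eef_pos: [579.9, 2.4, 192.4]
eef_rot: [-1.571, -0.0, 0.521]
wrist_force: [-1.2, -2.0, 0.2]
finger_gap: 27.6
[-0.49153583  0.43746698  0.01513195] [579.85668606   2.44732321 192.41958402] [-1.20367769 -1.95059387  0.22931746]
```

```bash
python3 -m jog '[{"grip":2,"dx":0,"dy":0.1,"dz":0,"spin":0},{"grip":2,"dx":0,"dy":0.2,"dz":0,"spin":0},{"grip":2,"dx":0,"dy":0.3,"dz":0,"spin":0}]' 11
```

```text
clock: 15.12
eef_pos: [579.8, 2.4, 189.3]
eef_rot: [-1.571, 0.0, 0.521]
wrist_force: [-1.7, -1.9, 0.7]
finger_gap: 27.7
```

```bash
python3 -m jog '[{"grip":2,"dx":0,"dy":0.1,"dz":0,"spin":0},{"grip":2,"dx":0,"dy":0.2,"dz":0,"spin":0}]' 11
```

```text
clock: 15.38
eef_pos: [579.8, 2.4, 187.1]
eef_rot: [-1.571, 0.0, 0.52]
wrist_force: [-0.8, -1.7, -5.1]
finger_gap: 27.6
```

```bash
python3 - <<'E'
from h import *
S=np.mean([viewer.camera("side")["color"].astype(float) for _ in range(4)],0)[:,:,::-1]
a=cv2.resize(S[185:295,255:335],(436,600),interpolation=cv2.INTER_CUBIC)
cv2.imwrite("pics/g4.png",np.clip((a-40)/140*255,0,255).astype(np.uint8))
s=monitor.read_state();print(s['moment'],s['eef_pos'],s['wrist_force'])
E
```

```text
[-0.26008348 -0.276996   -0.02122132] [579.55018576   2.56939702 186.52412397] [  1.26058589  -0.70908135 -12.03749161]
```

View pics/g4.png

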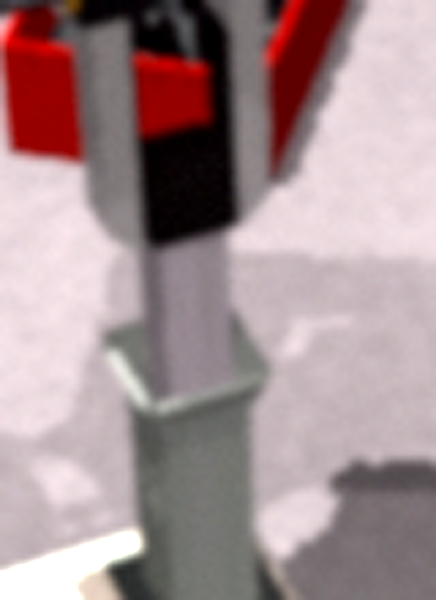

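Leg deep in the socket; the cap is at (190,190 in the crop) and no button shows yet on the left wall. The downward pull of 12 N suggests the button is starting to slip into the hole. I'll follow it down gently.

```bash
python3 -m jog '[{"grip":2,"dx":0,"dy":0.1,"dz":0,"spin":0},{"grip":2,"dx":0,"dy":0.1,"dz":0,"spin":0}]' 11; python3 -c "
from h import *
s=monitor.read_state();print(s['moment'],s['eef_pos'],s['wrist_force'])"
```

```text
clock: 15.82
eef_pos: [580.0, 2.7, 186.2]
eef_rot: [-1.57, -0.001, 0.521]
wrist_force: [2.8, 1.0, -11.6]
finger_gap: 27.9
[ 0.3475903  -0.76703948  0.00143398] [579.9861633    2.70386383 186.24118233] [  2.80809956   1.00743934 -11.6298966 ]
```

```bash
python3 -m jog '[{"grip":2,"dx":0,"dy":0.1,"dz":0,"spin":0},{"grip":2,"dx":0,"dy":0.1,"dz":0,"spin":0}]' 11; python3 - <<'E'
from h import *
s=monitor.read_state();print(s['moment'],s['eef_pos'],s['wrist_force'])
S=np.mean([viewer.camera("side")["color"].astype(float) for _ in range(4)],0)[:,:,::-1]
np.save("S2.npy",S)
S0=np.load("S.npy")
np.set_printoptions(linewidth=200)
print(S0.mean(2)[264:290,278:290].astype(int));print(S.mean(2)[264:290,278:290].astype(int))
s=monitor.read_state();print(s['moment'],s['eef_pos'],s['wrist_force'])
E
```

```text
clock: 16.08
eef_pos: [580.0, 2.5, 185.9]
eef_rot: [-1.571, -0.001, 0.521]
wrist_force: [0.7, 1.1, -5.5]
finger_gap: 27.9
[ 0.16686388 -0.32937013  0.01998687] [580.01006004   2.4698208  185.86627726] [ 0.66548576  1.05804499 -5.50020624]
[[138 111  90  82  83  84  87  92  93  93  94  94]
 [142 116  92  84  82  84  87  90  92  92  94  94]
 [146 122  96  85  83  84  85  90  92  95  95  97]
 [149 126 100  87  84  83  86  91  95  96  97  99]
 [152 130 103  88  84  84  87  91  96  98  99  99]
 [152 130 103  90  86  87  89  93  96  99 100 100]
 [152 131 105  92  91  90  91  94  98  98 100 100]
 [153 134 109  95  93  92  92  95  97  99  99 100]
 [155 135 110  96  94  93  92  95  98  99 100 100]
 [156 138 113  98  93  92  93  97  98  99 100 100]
 [155 139 115  97  93  93  94  98  98 100  99 100]
 [153 139 116  98  94  94  95  97  98  99 100 101]
 [153 139 116 101  98  98  95  97  97 100 100 100]
 [153 141 119 105 104 102  98  97  98  99 100 100]
 [157 144 121 106 105 105 102  99  98  99 100 100]
 [158 145 123 105 106 112 107 101  98  99 100 100]
 [157 145 123 105 105 113 109 102  99  99  99
[... 1209 characters left out ...]
 101 100 101 102 103]
 [143 131 111  99  95  97  98 100 100 101 101 103]
 [144 133 113  94  88  90  95  98  99 100 102 103]
 [150 146 127  97  86  87  93  96  99 102 102 103]
 [180 176 150 108  87  87  89  92  98 100 100 103]
 [220 209 171 119  89  86  88  92  98 100 102 103]
 [232 223 184 127  93  87  87  91  97 100 103 102]
 [225 212 174 123  92  87  88  90  97 100 101 103]
 [184 162 133 103  89  87  88  91  96 101 100 103]
 [120 102  88  84  84  87  88  90  96 100 102 102]
 [ 74  70  73  78  85  87  87  91  95 100 102 103]
 [ 65  66  70  79  83  85  85  89  96 100 102 102]]
[ 0.13644829 -0.24172219 -0.02002538] [579.9361067    2.41838697 185.75615595] [ 0.07448254  0.71820981 -4.01757274]
```

The patch at side (280-283, 275-278) is now brighter and stands proud of the wall. The button's side force is gone and a pull load built up within play, so it has popped into the hole. I'll release and retreat upward.

```bash
python3 -m jog '[{"grip":5.5,"dx":0,"dy":0,"dz":0,"spin":0},{"grip":5.5,"dx":0,"dy":0,"dz":0,"spin":0},{"grip":5.5,"dx":0,"dy":0,"dz":0,"spin":0},{"grip":5.5,"dx":0,"dy":0,"dz":0,"spin":0},{"grip":5.5,"dx":0,"dy":-1,"dz":0,"spin":0},{"grip":5.5,"dx":0,"dy":-3,"dz":0,"spin":0},{"grip":5.5,"dx":0,"dy":-6,"dz":0,"spin":0},{"grip":5.5,"dx":0,"dy":-10,"dz":0,"spin":0},{"grip":5.5,"dx":0,"dy":-14,"dz":0,"spin":0},{"grip":5.5,"dx":-5,"dy":-16,"dz":-6,"spin":0},{"grip":5.5,"dx":-10,"dy":-16,"dz":-10,"spin":0},{"grip":5.5,"dx":-14,"dy":-16,"dz":-14,"spin":0},{"grip":5.5,"dx":-18,"dy":-16,"dz":-18,"spin":0},{"grip":5.5,"dx":-18,"dy":-16,"dz":-18,"spin":0},{"grip":5.5,"dx":-18,"dy":-16,"dz":-18,"spin":0}]' 11
python3 - <<'E'
from h import *
S=np.mean([viewer.camera("side")["color"].astype(float) for _ in range(4)],0)[:,:,::-1]
T=np.mean([viewer.camera("top")["color"].astype(float) for _ in range(4)],0)[:,:,::-1]
np.save("S3.npy",S);np.save("T3.npy",T)
cr=lambda i,x,y,w:np.clip((cv2.resize(i[y:y+int(w*1.5),x:x+w],(400,600),interpolation=cv2.INTER_CUBIC)-40)/150*255,0,255).astype(np.uint8)
cv2.imwrite("pics/g5.png",np.hstack([cr(T,150,120,160)*1,cr(S,255,185,75)]))
s=viewer.camera("side")
a=.52;x=np.array([np.cos(a),np.sin(a)])
print("button expected",proj(s,[*(np.array([580,2.5])+19*x),68]))
print(monitor.read_state()["wrist_force"])
E
```

```text
clock: 18.15
eef_pos: [513.1, -243.3, 345.9]
eef_rot: [-1.571, -0.0, 0.52]
wrist_force: [0.3, 0.7, 1.3]
finger_gap: 54.7
button expected [[280.25577627 277.08640374]]
[ 0.44807963 -0.26995601 -0.39310581]
```

View pics/g5.png

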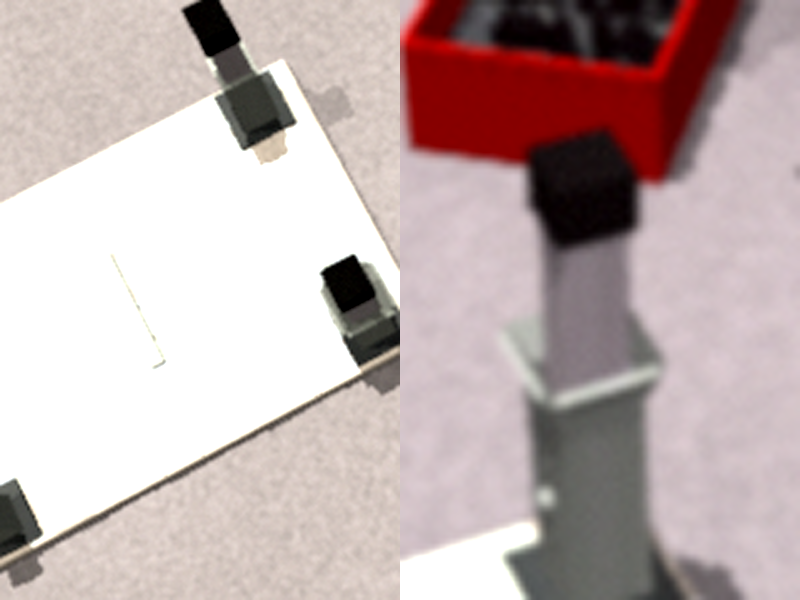

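```bash
python3 - <<'E'
from h import *
s=viewer.camera("side");S=np.load("S3.npy").mean(2)
np.set_printoptions(linewidth=200)
print(S[272:284,276:290].astype(int)); f=np.load("S.npy").mean(2)[420:432,362:376]; print(f.astype(int))
a=.52;R=np.array([[np.cos(a),-np.sin(a)],[np.sin(a),np.cos(a)]])
for zc in(190,193,196): print(zc,proj(s,[[*(np.array([580,2.5])+R@[14,13]),zc-12]]))
for h in(11,13,15,17,19,21): print(h,proj(s,[*(np.array([580,2.5])+R@[h,0]),68]))
E
```

```text
[[157 159 153 134 110  95  93  91  91  94  96  99  98 100]
 [159 159 155 137 112  95  90  91  93  95  97  98  98  99]
 [158 158 154 138 114  97  93  93  93  95  98  98  98  99]
 [157 156 152 137 118 110 108 101  93  95  98  99  98  99]
 [156 155 151 138 130 136 138 121 101  96  97  98  99 100]
 [157 157 153 142 138 153 156 136 107  96  96  98  99 100]
 [159 159 155 145 137 147 152 134 108  97  97  99  99 100]
 [161 161 156 145 130 125 127 118 103  97  96  98  99  99]
 [160 159 155 143 124 106 101  99  96  96  96  98  99  99]
 [159 159 155 149 129 103  90  91  95  95  97  99  97  99]
 [170 176 177 172 147 112  90  90  95  97  97  99  99  99]
 [199 210 211 201 166 121  93  92  94  96  97  98  98  99]]
[[212 197 155 112  97  96  97  98  97  97  98  96  97  98]
 [216 198 151 108  96  97  99  99  99  97  98  97  98  98]
 [220 201 150 107  99 106 114 111 102  98  97  97  97  98]
 [222 199 149 114 119 135 146 140 117 100  98  96  97  97]
 [218 190 145 129 149 167 176 167 136 106  97  96  97  97]
 [202 169 134 132 160 182 188 179 151 115  98  96  97  98]
 [166 132 110 120 151 176 182 174 151 119  99  97  96  97]
 [118 100  95 108 134 160 163 153 135 112  99  96  96  97]
 [ 93  90  92  99 116 133 134 124 113 100  96  96  96  97]
 [ 91  92  93  95 101 109 106  97  93  94  95  96  96  98]
 [ 92  92  92  94  95  94  90  85  88  92  95  95  97  97]
 [ 91  92  92  93  93  92  87  86  87  93  95  95  97  98]]
190 [[282.49570701 232.3598553 ]]
193 [[282.40321136 230.92484926]]
196 [[282.31033724 229.48354022]]
11 [[284.46679768 275.75549673]]
13 [[283.41600379 276.0876207 ]]
15 [[282.3639029  276.42014636]]
17 [[281.31049404 276.75307395]]
19 [[280.25577627 277.08640374]]
21 [[279.19974863 277.42013598]]
```

The button is bright and proud of the socket wall at side (282,277.5), where predicted. The cap centre is about 79 mm above the throat, and the leg is upright and clear of the gripper. I'll hand in.

```bash
python3 -c "
from h import *
print(ticket.sign_off(), monitor.read_state()['clock'])"
```

```text
the job is handed in; nothing more can be done
the job is handed in; nothing more can be done
```

I took the middle-sized leg out of its block and turned it about 30° so its button faced the hole side. I then slid it down the empty socket until the button popped out, let go and backed away. The job was handed in at about 18.5 s of the 69 s allowed.

**Last checks:**
- **Button:** it shows bright and standing proud of the socket wall at side (282,277.5). I predicted (280,277), so it is about 1.5 px off. The button's side force on the wrist had vanished at that moment.
- **Leg:** it stands upright, with the cap centre about 79 mm above the throat, against an allowed 53 to 92 mm.
- **Gripper:** open and well clear, with the wrist force near zero.
- **Other things:** I never commanded the arm near the bin, scanner or roll. I only glimpsed the bin in the last picture and did not measure any of them again.

**Disagreements and limits:**
- The two cameras differed by about 2.5 mm on the socket's position. I settled it from the side force at entry, which agreed with the top camera.
- At the pop, the wrist briefly read 12 N of downward pull, which I took to be the leg drawn down by the button. That is well under 28 N, but forces were only read between moves.
- I did not tug the leg to confirm the lock.

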